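Find the unlocked flap of the scrap box

TASK

Three of the scrap box's four identical flaps are locked and one is free: press on one flap after another, near an end, until you find the one that rocks, then push that end down until the flap is fully open, and leave it standing open. Use the fingertips only: do not pinch a flap, and do not move or pick up the bottle, the crucible or the tape ring.

Things in the scene. Friction and masses are not known exactly. Their poses are not given: they have to be found in the camera images.
- scrap_box: Grey metal scrap box fixed to the bench, 130 (x) x 400 (y) x 100 mm high; origin at the centre of its underside, z up, x across it (away from the robot at yaw 0), y along its row of four identical aluminium flaps, centres 96 mm apart (y = +144 to -144 mm). Outer walls 8 mm, partitions 4 mm; their tops stand 2 mm above the flaps, 2 mm clear of flap edges. A finger pressing 20 mm in from a flap end misses them.
- flap1_mid (a point): Centre of the top face of one flap, left end as the robot sees it (+y end of the box); 98 mm above the bench when closed. The flap is 110 (x) x 88 (y) x 5 mm and turns about a pin along y, under its middle line: as one end (x = -55 or +55 mm) sinks into the box the other rises. Axes turn with the flap; closed, they are parallel to the box's, z out of the top face.
- flap1 (a joint): Angle of that flap, rad: 0 closed, positive with its +x end down, negative with its -x end down. If locked (hidden insert, any three of the four): 1 mm of play at the ends, then solid. If free: rocks either way under 2 to 4 N near an end, same resistance up to the stop at 1.05, ends then 48 mm below the closed level, empty 80 mm deep below; stays as left.
- flap2_mid (a point): Centre of the top face of one flap, second from the left; 98 mm above the bench when closed. The flap is 110 (x) x 88 (y) x 5 mm and turns about a pin along y, under its middle line: as one end (x = -55 or +55 mm) sinks into the box the other rises. Axes turn with the flap; closed, they are parallel to the box's, z out of the top face.
- flap2 (a joint): Angle of that flap, rad: 0 closed, positive with its +x end down, negative with its -x end down. If locked (hidden insert, any three of the four): 1 mm of play at the ends, then solid. If free: rocks either way under 2 to 4 N near an end, same resistance up to the stop at 1.05, ends then 48 mm below the closed level, empty 80 mm deep below; stays as left.
- flap3_mid (a point): Centre of the top face of one flap, second from the right; 98 mm above the bench when closed. The flap is 110 (x) x 88 (y) x 5 mm and turns about a pin along y, under its middle line: as one end (x = -55 or +55 mm) sinks into the box the other rises. Axes turn with the flap; closed, they are parallel to the box's, z out of the top face.
- flap3 (a joint): Angle of that flap, rad: 0 closed, positive with its +x end down, negative with its -x end down. If locked (hidden insert, any three of the four): 1 mm of play at the ends, then solid. If free: rocks either way under 2 to 4 N near an end, same resistance up to the stop at 1.05, ends then 48 mm below the closed level, empty 80 mm deep below; stays as left.
- flap4_mid (a point): Centre of the top face of one flap, right end (-y end of the box); 98 mm above the bench when closed. The flap is 110 (x) x 88 (y) x 5 mm and turns about a pin along y, under its middle line: as one end (x = -55 or +55 mm) sinks into the box the other rises. Axes turn with the flap; closed, they are parallel to the box's, z out of the top face.
- flap4 (a joint): Angle of that flap, rad: 0 closed, positive with its +x end down, negative with its -x end down. If locked (hidden insert, any three of the four): 1 mm of play at the ends, then solid. If free: rocks either way under 2 to 4 N near an end, same resistance up to the stop at 1.05, ends then 48 mm below the closed level, empty 80 mm deep below; stays as left.
- bottle: Bystander: white bottle, 42 mm across, 90 mm high, standing on the bench beyond the box; origin at the centre of its foot.
- crucible: Bystander: dark crucible cup, 60 mm across, 65 mm high, standing open end up on the bench beside the box's -y end; origin at the centre of its foot.
- tape: Bystander: brown ring like a tape roll, 90 mm outside, 66 mm inside, 25 mm high, lying flat on the bench beyond the box; origin at the centre of its underside.

How it is judged:
By the outcome, as a careful person would: the job done as asked, in the order asked, and still so for the second after the job is handed in, with the robot touching nothing.
It also fails if it takes over 45 s, if anything falls off the work surface, if the arm or the gripper's body presses on something with over 40 N, if the wrist force passes 120 N, or if a joint passes its speed limit or range.

ROBOT

A 6-joint arm with a two-finger parallel gripper is mounted at the origin on the work surface. World frame = base frame: x ahead of the robot, y to its left, z up, the work surface at z = 0. Lengths are in m, angles in rad, forces in N, time in s.
With the tool pointing down it reaches from about 0.3 to 0.875 m from the base axis. Payload 6.4 kg.
Tool frame: the origin (TCP) lies at the centre of the arm's flange, where the gripper is bolted on; the fingertips stand 173 mm ahead of it and the grasp point (between the pads) lies 155 mm ahead of it; z points along the fingers, x is the direction in which the jaws open and shut, and the axes are right-handed (so a half turn about z gives the same grasp; the last joint's range is limited). The gripper opens to 85 mm and grips with 20 to 120 N. Pads are 22 mm wide; open, the fingers measure 114 mm over their backs; the gripper's body (76 mm by 85 mm) begins 54 mm behind the grasp point. The pads swing forward as they close: fully open they stand 13 mm farther back than shut.
Start: joints at [1.093, 0.181, 1.607, -0, 1.354, -0.206], TCP at [0.154, 0.554, 0.405] pointing down, gripper open.
Joint ranges: [-2.99, 2.99], [-0.89, 2.07], [0.3, 2.58], [-1.14, 4.28], [0, 2.63], [-3.12, 3.12]. Speed limits (rad/s): [2.57, 2.57, 3.01, 3.14, 3.14, 3.14].

INTERFACE

Orientations are given as a unit quaternion [w, x, y, z].
In Python, from bench import ctrl gives the robot as it stands. The module is installed in compiled form; this text tells all that it offers.
- The arm moves only by the tool move_arm, never from a script. Its argument "moves" is a list of rows, each an object of numbers: "gripper": the opening in per cent of the stroke, from 0 (shut) to 100 (fully open); "x", "y", "z": the shift along the tool's x, y, z in cm; "roll": the turn about the tool's z in degrees. In form: [{"gripper": .., "x": .., "y": .., "z": .., "roll": ..}, ...]. A call has 1 to 5 rows; each row shifts and turns the commanded pose from where the row before left it, along the tool's axes as they then stand; what a row does not reach is not made up. A row lasts 1/8 s, in which the tool goes at most 62.5 mm and 10.7 degrees, less where a joint would pass 70% of its speed; a pose out of reach is approached as far as the arm can. A call is refused whole if a number of a shift passes 6.25 or a number of a turn 10.7, either way. A call with a gripper value outside its range is refused whole. The fingers move at their own pace and stop on an object; the grip force is fixed at half the most. Time passes only in rows, so rows that do not move let the fingers close. It gives the time, the measured TCP pose, the force and the opening at its end, in the units of the state.
- ctrl.get_obs(): the state, without advancing time (a new reading comes with each control period).
- ctrl.camera(name): name is "side" or "top"; returns a dict with "img" (400x640x3 uint8, red, green, blue), "fx", "fy", "cx", "cy" (pixels), "world_from_camera" (4x4, takes a point from camera to world coordinates). Camera axes: x right, y up, looking along -z (the intrinsics and any distortion apply to the point x, -y, -z); pixel columns grow to the right and rows downward; lengths in m; the calibration is good to about 2 mm. A picture is of the moment at which its call begins. There is no depth.
- ctrl.hand_in(): hands the job in, once; it reports no verdict.
The state is a dict: "time_s": time; "q": joint angles; "dq": joint speeds; "joint_efforts": joint torques, N m; "eef_pos": TCP position; "eef_rot": TCP orientation; "wrist_force": force on the tool from outside, world axes, zero at the start; "torque": the same for the moment, N m; "opening": opening from 0.0 (shut) to 1.0 (fully open).
Only numpy, scipy, OpenCV 4.12 (cv2) and the standard library are available. Lean on these libraries where they do the work, as an engineer would, in place of code of your own. Each camera call takes 0.05 s, during which the arm holds its last target. There are 200 camera calls.

## Working session

There is one attempt and no reset: what is moved stays moved. The work goes in short steps, Python scripts to look and compute and a tool call to move; the robot and the scene stay as the last step left them, time stands still between calls to the robot, and variables do not carry over. Pictures are saved under pics/ and viewed, about 8 in all and at most 12, crops included, and the job is handed in when it is done.

Besides the shell and the picture viewer there is one more tool, called after ">>>" by a JSON object that holds its "api" and its "payload". move_arm: Moves the arm, as the interface text tells. Its arguments: {"type":"object","properties":{"moves":{"type":"array","items":{"type":"object","properties":{"gripper":{"type":"number"},"x":{"type":"number"},"y":{"type":"number"},"z":{"type":"number"},"roll":{"type":"number"}}}}},"required":["moves"]}

```bash
mkdir -p pics; python3 - <<'E'
from bench import ctrl
import cv2
for n in("top","side"):
    c=ctrl.camera(n); cv2.imwrite(f"pics/{n}0.png",c["img"][:,:,::-1]); print(n,c["fx"],c["fy"],c["cx"],c["cy"],c["world_from_camera"].round(4).tolist(),[k for k in c])
o=ctrl.get_obs();print({k:o[k] for k in("time_s","eef_pos","eef_rot","wrist_force","opening")})
E
```

```text
top 500.1653615400139 500.1653615400139 324.6839428014391 203.80253597157431 [[0.0289, 0.9936, -0.1096, 0.515], [-0.9996, 0.0296, 0.0044, -0.0613], [0.0076, 0.1095, 0.994, 1.0791], [0.0, 0.0, 0.0, 1.0]] ['img', 'fx', 'fy', 'cx', 'cy', 'world_from_camera']
side 508.7076641448314 508.7076641448314 308.07581758729606 199.0132725614142 [[-0.9544, 0.1577, -0.2535, 0.3219], [-0.2983, -0.5384, 0.7881, 0.88], [-0.0122, 0.8278, 0.5609, 0.7223], [0.0, 0.0, 0.0, 1.0]] ['img', 'fx', 'fy', 'cx', 'cy', 'world_from_camera']
{'time_s': 0.1, 'eef_pos': array([0.15426156, 0.55369508, 0.4038843 ]), 'eef_rot': array([ 3.52444930e-04,  7.96387905e-01,  6.04785660e-01, -6.97049687e-04]), 'wrist_force': array([ 1.17616797, -0.31312952, -0.02741524]), 'opening': 1.0024080408790104}
```

View pics/top0.png

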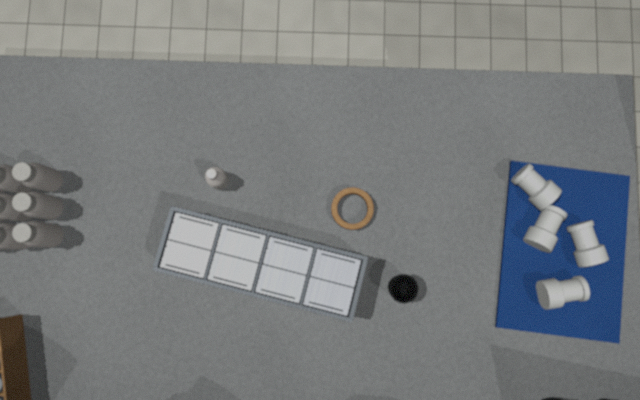

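View pics/side0.png

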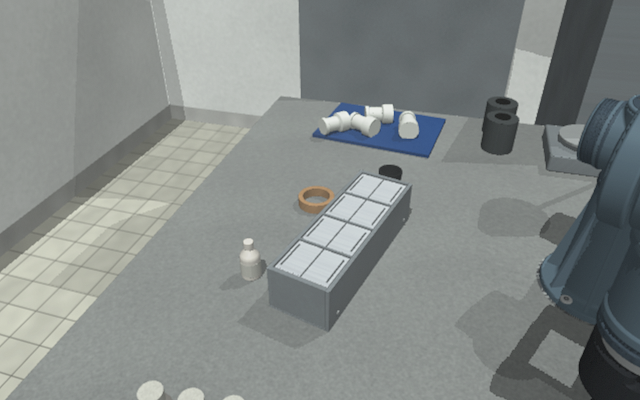

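The top view shows the box's four light flaps in a row from about (190,243) to (334,281). The bottle is at (214,176), the tape at (352,208) and the crucible at (403,288). In the side view the flaps run from (313,260), the +y end, to (382,189).

```bash
cat > h.py <<'E'
from bench import ctrl
import cv2, numpy as np
def ray(c,uv):
    T=c["world_from_camera"]; d=np.array([(uv[0]-c["cx"])/c["fx"],-(uv[1]-c["cy"])/c["fy"],-1.])
    return T[:3,3],T[:3,:3]@d
def onz(c,uv,z):
    o,d=ray(c,uv); return o+d*(z-o[2])/d[2]
def tri(c1,a,c2,b):
    o,d=ray(c1,a);p,e=ray(c2,b); s=np.linalg.lstsq(np.c_[d,-e],p-o,rcond=None)[0]
    A,B=o+s[0]*d,p+s[1]*e; return (A+B)/2,np.linalg.norm(A-B)
E
python3 - <<'E'
from h import *
F={};C={}
for n,(x0,x1,y0,y1),th in(("top",(155,372,205,320),165),("side",(265,415,170,325),150)):
    c=C[n]=ctrl.camera(n); g=c["img"].min(2); m=np.zeros_like(g); m[y0:y1,x0:x1]=(g[y0:y1,x0:x1]>th)*255
    k,_=cv2.findContours(m,cv2.RETR_EXTERNAL,cv2.CHAIN_APPROX_NONE); r=[]
    for q in k:
        if cv2.contourArea(q)>100:
            M=cv2.moments(q); r.append((M["m10"]/M["m00"],M["m01"]/M["m00"],cv2.contourArea(q)))
    r.sort(); F[n]=r; print(n,np.round(r,1).tolist())
    cv2.imwrite(f"pics/m{n}.png",m)
    if n=="top":
        for u in r: print(onz(c,u,.098).round(4))
a=cv2.resize(np.hstack([cv2.imread("pics/mtop.png")[200:330,150:380],cv2.imread("pics/mside.png")[180:310,260:420]]),None,fx=2,fy=2);cv2.imwrite("pics/mm.png",a)
E
```

```text
top [[185.0, 258.5, 1111.5], [193.0, 230.8, 1094.0], [232.5, 270.9, 1112.5], [240.2, 243.0, 1092.0], [280.3, 283.5, 1111.0], [287.7, 255.4, 1085.5], [328.2, 296.0, 1106.5], [335.4, 267.8, 1084.5]]
[0.508  0.2029 0.098 ]
[0.5625 0.1905 0.098 ]
[0.4868 0.1094 0.098 ]
[0.5412 0.0971 0.098 ]
[0.4653 0.0158 0.098 ]
[0.5198 0.0036 0.098 ]
[ 0.4441 -0.0777  0.098 ]
[ 0.4986 -0.0902  0.098 ]
side [[312.5, 263.3, 1805.0], [336.7, 235.0, 1459.0], [357.6, 210.5, 1201.0], [376.2, 188.8, 985.0]]
```

View pics/mm.png

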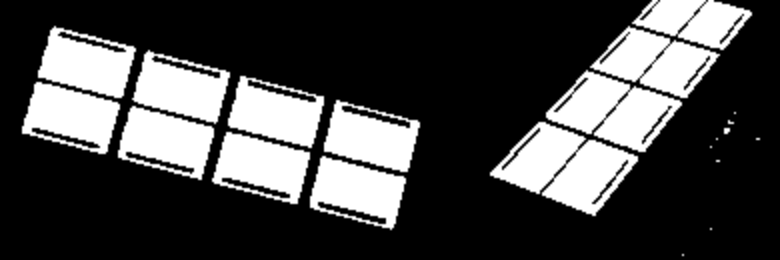

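Top view: the spacing comes out at 95.9 mm (should be 96), and the mask is clean. The box's y axis points at 77.2°, so the tool needs about 2.8° of roll for its x to lie along box y. Next I check the heights from two views and start moving.

```bash
cat >> h.py <<'E'
P=np.array([[.5353,.1967],[.5140,.1033],[.4926,.0097],[.4714,-.0840]]); BX=np.array([.975,-.222])
E
python3 - <<'E'
from h import *
t,s=ctrl.camera("top"),ctrl.camera("side")
T=[(189,244.7),(236.4,257),(284,269.5),(331.8,281.9)];S=[(312.5,263.3),(336.7,235),(357.6,210.5),(376.2,188.8)]
for a,b in zip(T,S): p,e=tri(t,a,s,b); print(p.round(4),round(e,4))
E
```

```text
[0.5348 0.1978 0.0939] 0.0006
[0.5134 0.1037 0.0944] 0.001
[0.492  0.0099 0.0944] 0.0007
[ 0.4705 -0.0841  0.0948] 0.0011
```

>>> {"api": "move_arm", "payload": {"moves": [{"gripper": 0,"roll": -2.8},{"gripper": 0,"x": -2.6,"y": 4.2},{"gripper": 0,"x": -2.6,"y": 4.2},{"gripper": 0,"x": -2.6,"y": 4.2},{"gripper": 0,"x": -2.6,"y": 4.2}]}}

```text
validation failed for argument at $.mo...
```

The two-view heights are 94–95 mm against the 98 given. Centroid bias and calibration account for the gap. The move was refused, so I'll resend it with every field filled in.

>>> {"api": "move_arm", "payload": {"moves": [{"gripper": 0,"x": 0,"y": 0,"z": 0,"roll": -2.8},{"gripper": 0,"x": -2.6,"y": 4.2,"z": 0,"roll": 0},{"gripper": 0,"x": -2.6,"y": 4.2,"z": 0,"roll": 0},{"gripper": 0,"x": -2.6,"y": 4.2,"z": 0,"roll": 0},{"gripper": 0,"x": -2.6,"y": 4.2,"z": 0,"roll": 0}]}}

```text
time_s: 0.92
eef_pos: [0.2961, 0.4142, 0.4048]
eef_rot: [0.0, 0.781, 0.624, 0.0]
wrist_force: [0.3, 0.4, -0.1]
opening: -0.0
```

>>> {"api": "move_arm", "payload": {"moves": [{"gripper": 0,"x": -3.2,"y": 4.9,"z": 0,"roll": 0},{"gripper": 0,"x": -3.2,"y": 4.9,"z": 0,"roll": 0},{"gripper": 0,"x": -3.2,"y": 4.9,"z": 1,"roll": 0},{"gripper": 0,"x": -3.2,"y": 4.9,"z": 2,"roll": 0},{"gripper": 0,"x": -3.1,"y": 5.0,"z": 2,"roll": 0}]}}

```text
time_s: 1.55
eef_pos: [0.5011, 0.2043, 0.3545]
eef_rot: [0.0, 0.781, 0.624, 0.001]
wrist_force: [-0.5, 0.9, 0.4]
opening: 0.001
```

>>> {"api": "move_arm", "payload": {"moves": [{"gripper": 0,"x": 0,"y": 0,"z": 4,"roll": 0},{"gripper": 0,"x": 0,"y": 0,"z": 2,"roll": 0},{"gripper": 0,"x": 0,"y": 0,"z": 0,"roll": 0}]}}

```text
time_s: 1.92
eef_pos: [0.4993, 0.2055, 0.2929]
eef_rot: [-0.001, 0.782, 0.624, -0.002]
wrist_force: [0.1, 1.2, 0.0]
opening: -0.001
```

```bash
python3 - <<'E'
from h import *
c=ctrl.camera("side");cv2.imwrite("pics/s1.png",cv2.resize(c["img"][130:340,220:500,::-1],None,fx=2.5,fy=2.5))
p=ctrl.get_obs()["eef_pos"]; d=p[:2]-P[0]; print(p,d@BX,d@[.222,.975])
E
```

```text
[0.499856   0.2058356  0.29439718] -0.03658600260882573 0.0010386418580318815
```

View pics/s1.png

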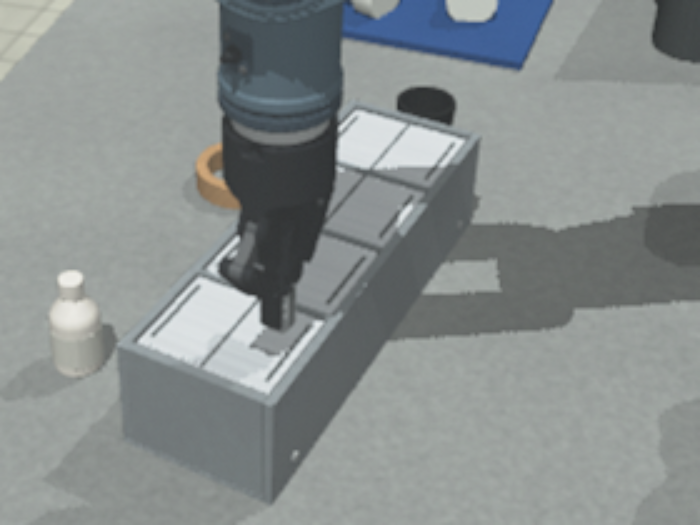

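The shut fingertips hang just above the near half of flap 1, with their shadow right below. Now I press gently.

>>> {"api": "move_arm", "payload": {"moves": [{"gripper": 0,"x": 0,"y": 0,"z": 1.9,"roll": 0},{"gripper": 0,"x": 0,"y": 0,"z": 0.2,"roll": 0},{"gripper": 0,"x": 0,"y": 0,"z": 0.2,"roll": 0}]}}

```text
time_s: 2.35
eef_pos: [0.5004, 0.2062, 0.2729]
eef_rot: [0.0, 0.781, 0.624, 0.001]
wrist_force: [0.3, 0.0, -0.1]
opening: -0.002
```

>>> {"api": "move_arm", "payload": {"moves": [{"gripper": 0,"x": 0,"y": 0,"z": 0.2,"roll": 0},{"gripper": 0,"x": 0,"y": 0,"z": 0,"roll": 0}]}}

```text
time_s: 2.6
eef_pos: [0.5004, 0.2061, 0.2706]
eef_rot: [0.0, 0.781, 0.624, 0.001]
wrist_force: [0.1, 0.6, 3.7]
opening: -0.0
```

>>> {"api": "move_arm", "payload": {"moves": [{"gripper": 0,"x": 0,"y": 0,"z": 0.2,"roll": 0},{"gripper": 0,"x": 0,"y": 0,"z": 0,"roll": 0}]}}

```text
time_s: 2.85
eef_pos: [0.5003, 0.206, 0.2681]
eef_rot: [0.0, 0.781, 0.624, 0.001]
wrist_force: [-0.0, 1.6, 4.0]
opening: -0.002
```

>>> {"api": "move_arm", "payload": {"moves": [{"gripper": 0,"x": 0,"y": 0,"z": 0.2,"roll": 0},{"gripper": 0,"x": 0,"y": 0,"z": 0,"roll": 0}]}}

```text
time_s: 3.1
eef_pos: [0.5002, 0.2059, 0.2658]
eef_rot: [0.0, 0.781, 0.624, 0.0]
wrist_force: [1.5, 1.1, 3.9]
opening: 0.001
```

>>> {"api": "move_arm", "payload": {"moves": [{"gripper": 0,"x": 0,"y": 0,"z": 0.2,"roll": 0},{"gripper": 0,"x": 0,"y": 0,"z": 0,"roll": 0}]}}

```text
time_s: 3.35
eef_pos: [0.5, 0.2058, 0.2635]
eef_rot: [0.0, 0.781, 0.624, -0.0]
wrist_force: [-0.4, 0.5, 2.9]
opening: 0.006
```

Flap 1 gives way: it is already about 7 mm down at a steady 3–4 N, so this is the free one. I keep pushing straight down.

>>> {"api": "move_arm", "payload": {"moves": [{"gripper": 0,"x": 0,"y": 0,"z": 0.5,"roll": 0},{"gripper": 0,"x": 0,"y": 0,"z": 0.5,"roll": 0},{"gripper": 0,"x": 0,"y": 0,"z": 0.5,"roll": 0}]}}

```text
time_s: 3.72
eef_pos: [0.4997, 0.2057, 0.2483]
eef_rot: [-0.0, 0.781, 0.624, -0.001]
wrist_force: [-0.9, -0.6, 3.7]
opening: 0.005
```

>>> {"api": "move_arm", "payload": {"moves": [{"gripper": 0,"x": 0,"y": 0,"z": 0.4,"roll": 0},{"gripper": 0,"x": 0,"y": 0,"z": 0.4,"roll": 0},{"gripper": 0,"x": 0,"y": 0,"z": 0,"roll": 0}]}}

```text
time_s: 4.1
eef_pos: [0.4994, 0.2058, 0.2398]
eef_rot: [-0.0, 0.781, 0.624, -0.001]
wrist_force: [0.6, 0.2, 0.1]
opening: 0.0
```

```bash
python3 - <<'E'
from h import *
c=ctrl.camera("side");cv2.imwrite("pics/s2.png",cv2.resize(c["img"][180:340,230:430,::-1],None,fx=3.5,fy=3.5))
o=ctrl.get_obs();p=o["eef_pos"]; d=p[:2]-P[0]; print(p,d@BX,d@[.222,.975],o["wrist_force"])
E
```

```text
[0.4995075  0.20580438 0.23992216] -0.03691885915640451 0.0009308311489208531 [ 0.03345295 -0.07420712 -0.19551534]
```

View pics/s2.png

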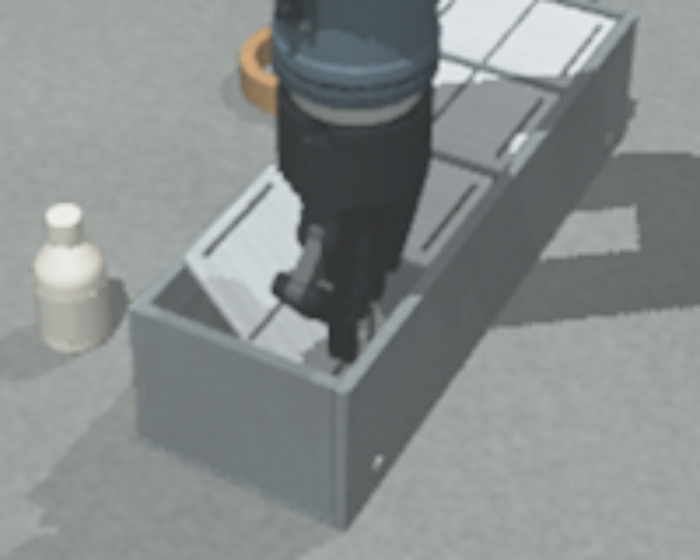

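The side view shows flap 1 tilted steeply, its far end raised, corner near crop (188,258). The force reads near zero, so I press a little further in small steps.

>>> {"api": "move_arm", "payload": {"moves": [{"gripper": 0,"x": 0,"y": 0,"z": 0.2,"roll": 0},{"gripper": 0,"x": 0,"y": 0,"z": 0,"roll": 0}]}}

```text
time_s: 4.4
eef_pos: [0.4999, 0.2058, 0.2386]
eef_rot: [-0.0, 0.781, 0.624, -0.0]
wrist_force: [-1.0, -0.7, 0.6]
opening: 0.004
```

```bash
python3 - <<'E'
from h import *
# raised far +y corner: crop(188,258) -> full px; intersect its ray with vertical plane of the flap's +y edge (box y=+44)
c=ctrl.camera("side"); uv=(230+188/3.5,180+258/3.5); o,d=ray(c,uv)
by=np.array([.222,.975,0]); q=np.r_[P[0],.098]+.044*by
X=o+d*((q-o)@by)/(d@by); print("corner box x",(X-q)[:2]@BX,"rise",X[2]-.098)
E
```

```text
corner box x 0.03297922042609548 rise 0.036813557126006174
```

The raised corner puts the angle at about 0.8 rad, still short of the stop. I keep pressing and work inward so the tip stays on the flap.

>>> {"api": "move_arm", "payload": {"moves": [{"gripper": 0,"x": 0,"y": 0.3,"z": 0.2,"roll": 0},{"gripper": 0,"x": 0,"y": 0.3,"z": 0.2,"roll": 0},{"gripper": 0,"x": 0,"y": 0,"z": 0,"roll": 0}]}}

```text
time_s: 4.82
eef_pos: [0.5055, 0.2046, 0.2343]
eef_rot: [-0.001, 0.781, 0.624, -0.001]
wrist_force: [-4.9, 0.6, 3.9]
opening: 0.003
```

>>> {"api": "move_arm", "payload": {"moves": [{"gripper": 0,"x": 0,"y": 0,"z": 0.3,"roll": 0},{"gripper": 0,"x": 0,"y": 0,"z": 0,"roll": 0}]}}

```text
time_s: 5.08
eef_pos: [0.5053, 0.205, 0.2328]
eef_rot: [-0.001, 0.781, 0.624, -0.001]
wrist_force: [-12.1, 1.4, 17.9]
opening: 0.001
```

>>> {"api": "move_arm", "payload": {"moves": [{"gripper": 0,"x": 0,"y": 0,"z": 0.3,"roll": 0},{"gripper": 0,"x": 0,"y": 0,"z": 0,"roll": 0}]}}

```text
time_s: 5.32
eef_pos: [0.5047, 0.2055, 0.2305]
eef_rot: [-0.002, 0.781, 0.624, -0.001]
wrist_force: [-18.1, 2.8, 26.3]
opening: 0.0
```

The force climbs steeply, to 26 N up and 18 N sideways, which suggests the stop. I retract straight up with a slight outward move, then look.

>>> {"api": "move_arm", "payload": {"moves": [{"gripper": 0,"x": 0,"y": -0.2,"z": -0.5,"roll": 0},{"gripper": 0,"x": 0,"y": -0.2,"z": -2,"roll": 0},{"gripper": 0,"x": 0,"y": 0,"z": -4,"roll": 0},{"gripper": 0,"x": 0,"y": 0,"z": -6,"roll": 0},{"gripper": 0,"x": 0,"y": -6,"z": 0,"roll": 0}]}}

```text
time_s: 5.95
eef_pos: [0.4477, 0.2185, 0.3599]
eef_rot: [0.004, 0.782, 0.623, 0.007]
wrist_force: [-0.4, 0.9, 0.2]
opening: 0.001
```

>>> {"api": "move_arm", "payload": {"moves": [{"gripper": 0,"x": 0,"y": -6,"z": 0,"roll": 0},{"gripper": 0,"x": 0,"y": -6,"z": 0,"roll": 0},{"gripper": 0,"x": 0,"y": 0,"z": 0,"roll": 0}]}}

```text
time_s: 6.32
eef_pos: [0.3234, 0.2457, 0.3532]
eef_rot: [-0.0, 0.78, 0.625, -0.0]
wrist_force: [-0.6, -0.1, 0.1]
opening: -0.0
```

```bash
python3 - <<'E'
from h import *
a=ctrl.camera("side")["img"][180:330,240:420,::-1];b=ctrl.camera("top")["img"][180:330,140:320,::-1]
cv2.imwrite("pics/s3.png",cv2.resize(np.vstack([a,b]),None,fx=3,fy=2)[:600] if 0 else cv2.resize(np.hstack([a,b]),None,fx=2.2,fy=2.2,interpolation=cv2.INTER_CUBIC))
print(ctrl.get_obs()["eef_pos"],ctrl.get_obs()["wrist_force"])
E
```

```text
[0.32659212 0.24544879 0.35421145] [ 0.10403916 -0.29065128  0.73360518]
```

View pics/s3.png

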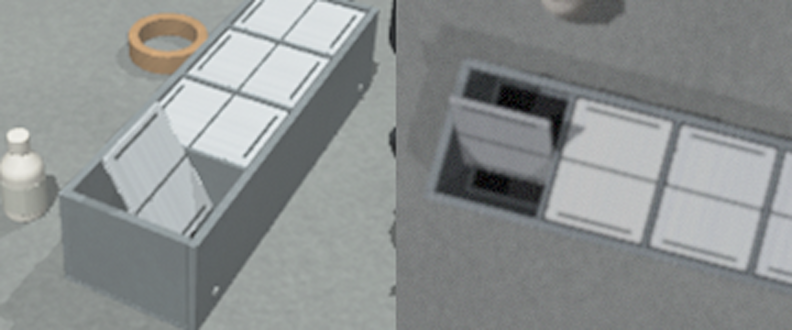

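The side view shows flap 1 steep, its raised corners at crop (104,160) and (158,105). In the top view the same corners are at (56,97) and (156,122) of the right half. I triangulate both to get the angle.

```bash
python3 - <<'E'
from h import *
t,s=ctrl.camera("top"),ctrl.camera("side")
for a,b in(((56,97),(104,160)),((156,122),(158,105))):
    X,e=tri(t,(140+a[0]/2.2,180+a[1]/2.2),s,(240+b[0]/2.2,180+b[1]/2.2)); x=(X[:2]-P[0])@BX
    print(X.round(4),round(e,4),"box x",x.round(4),"rise",(X[2]-.098).round(4), "ang",np.arctan2(X[2]-.095,x).round(3))
E
```

```text
[0.5709 0.2323 0.1387] 0.0011 box x 0.0269 rise 0.0407 ang 1.02
[0.552  0.1465 0.1356] 0.0016 box x 0.0274 rise 0.0376 ang 0.977
```

That gives about 0.98–1.02 rad before correcting the known −4 mm height bias. The stop is at 1.05, so I'll calibrate with a zoomed picture that includes closed flap 2.

```bash
python3 - <<'E'
from h import *
a=ctrl.camera("side")["img"][210:300,280:370,::-1];b=ctrl.camera("top")["img"][205:295,155:245,::-1]
cv2.imwrite("pics/s4.png",cv2.resize(np.hstack([a,b]),None,fx=4.4,fy=4.4,interpolation=cv2.INTER_CUBIC))
E
```

```text
(no output)
```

View pics/s4.png

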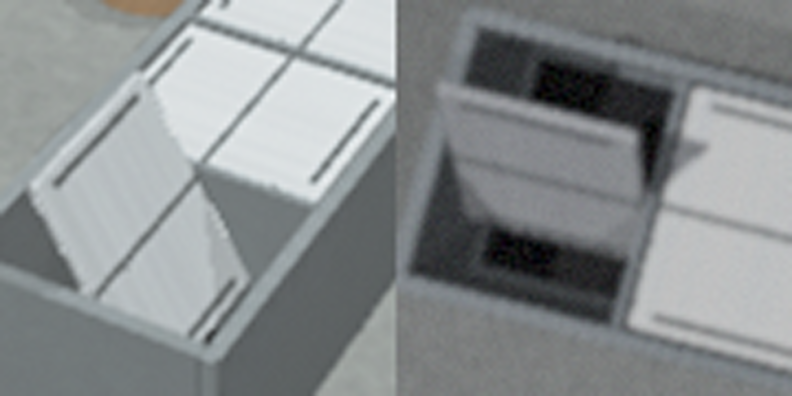

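Side half of the crop: flap 1's far slit runs (57,185)–(139,96) and its pin line (93,297)–(197,175). Flap 2's near slit runs (314,181)–(378,101) and its pin line (200,167)–(298,52).

```bash
python3 - <<'E'
from h import *
c=ctrl.camera("side"); by=np.array([.222,.975,0])
def f(i,a,b):
    uv=np.add(a,b)/2/4.4+[280,210]; o,d=ray(c,uv); q=np.r_[P[i],.098]; X=o+d*((q-o)@by)/(d@by)-q; return np.array([X[:2]@BX,X[2]])
m1=f(0,(93,297),(197,175));s1=f(0,(57,185),(139,96));m2=f(1,(200,167),(298,52));s2=f(1,(314,181),(378,101))
for v in(m1,s1,m2,s2):print(v.round(4))
d=s1-m1;print("flap1",np.hypot(*d),np.arctan2(d[1],d[0]));d=m2-s2;print("flap2",np.hypot(*d),np.arctan2(d[1],d[0]))
E
```

```text
[-0.0014 -0.0054]
[0.0207 0.0375]
[-0.0009 -0.0035]
[-0.0493 -0.0026]
flap1 0.04828300407961653 1.0939559048495588
flap2 0.048378377760850445 -0.0185233309990777
```

The pin-line-to-slit length on flap 1 (48.3 mm) matches closed flap 2 (48.4 mm). The angle comes out at about 1.08 ± 0.05 rad, so the flap is at its 1.05 stop. The robot is clear, and I hand in.

```bash
python3 -c "
from bench import ctrl
print(ctrl.get_obs()['wrist_force'],ctrl.get_obs()['time_s']);ctrl.hand_in()"
```

```text
[-0.44900655  0.95546877 -0.01070516] 6.675
the job is handed in; nothing more can be done
```

Flap 1, at the left (+y) end, is the free one, and I left it standing fully open with its near end down. It was the first flap I pressed: with the shut fingertips near its robot-side end, it gave way at a steady 3–4 N. I pushed it down until the force rose sharply to 26 N up and 18 N sideways, then backed the arm clear and handed in at 6.7 s.

**Last checks:**
- **Angle:** the side-view measurement gave about 1.09 rad against the 1.05 stop, with closed flap 2 reading −0.02. The length measured along flap 1 matched flap 2 (48.3 and 48.4 mm).
- **Disagreement:** an earlier, rougher estimate from the flap's raised corners read 0.98–1.02 rad. That method read heights about 4 mm low and probably picked up the flap's thickness, so I trusted the side-view result and the force rise.
- **Force:** the wrist force was back to noise level, so the robot was touching nothing.
- **Bystanders:** the arm never went near the bottle, crucible or tape ring. I did not measure their positions again at the end.

I did not press the other three flaps, because the first one was free.

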